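Shut and lock the desk drawer tray with its press-and-turn knob

TASK

Push the open tray of the grey drawer unit fully home. Then press the sprung black lock knob on top of the unit right down and, holding it down, turn it clockwise (seen from above) until its white pointer stands at the red dot; let it spring back up there, with the tray shut. Leave the canister and the other things on the desk where they are.

Things in the scene. Friction and masses are not known exactly. Their poses are not given: they have to be found in the camera images.
- unit: Fixed grey drawer unit, 260 deep (x) x 240 wide (y) x 150 mm high; origin: centre of underside; x points from front to back, front faces the robot. On its top a white round lock housing (radius 46, 12 high), centred at x = -45, y = 0, has a green dot (unlocked) towards -y and a red dot (locked) towards the front (-x), 75 deg apart. The lower drawer is a fixed dummy.
- tray_front (a point): Middle of the flat front face of the white-fronted tray in the unit's upper half. Panel 230 wide x 65 high x 12 mm thick, upper edge 10 mm below the unit's top; a pull lip 90 wide sticks 14 mm out, its top 19.5 mm below this point. Axes as the unit's: push along +x to shut. Shut, this point is 142 mm in front of the unit's centre, 107.5 mm up.
- tray (a joint): How far the tray is pulled out, m: 0 fully home (hard stop), up to 0.15. Slides with about 2 N friction.
- knob_grip (a point): On the knob's axis at grip height. Black bar grip 60 long x 20 wide x 36 mm high on a round flange of radius 30, 8 thick; this point is 22 mm above the flange's top, 14 mm below the bar's top, 54 mm above the unit's top when up. x runs along the bar to its white pointer end, z up; moves and turns with the knob.
- lock_press (a joint): How far the knob is pressed down, m: 0 up (sprung, rests in a notch), 0.010 fully down; about 4 N to start, 9 N fully down. It can be turned only when pressed at least 7 mm, and springs up only in the unlocked and locked notches.
- lock_turn (a joint): Knob angle, rad, growing clockwise seen from above: 0 unlocked (pointer at the green dot), 1.31 locked (pointer at the red dot), stop at 1.40. Turned to locked, its cam keeps the tray from moving past it either way, so lock only with the tray home.
- canister: Loose aluminium canister with lid, 57 mm across, 82 high, standing on the unit's top at the back; origin at the centre of its underside.
- cup: Loose black silicone cup, 80 across the rim, 90 mm high; origin at the centre of its underside.
- dispenser: Loose chrome tape dispenser 150 x 62 x 87 mm; origin at the centre of its underside.
- set_square: Loose flat wooden set square about 160 x 110 x 6 mm; origin inside the triangle, on its underside.
- stapler: Loose blue and black stapler 140 x 36 x 46 mm; origin at the centre of its underside.

How it is judged (in metres and radians):
On the way, in this order (a step that is already met when the one before it is completed fails the run):
1. the tray is pushed fully home (within 4 mm) (value of joint tray below 0.004 m), for 0.1 s.
2. with the tray home, the knob is pressed down (over 6 mm) while still at unlocked (value of joint lock_press above 0.006 m and value of joint lock_turn below 0.3 rad and value of joint tray below 0.004 m), for 0.05 s.
3. the knob is turned clockwise most of the way while held down (value of joint lock_turn above 0.7 rad and value of joint lock_press above 0.004 m), for 0.02 s.
At the end, for the whole second after the job is handed in: Tray home within 5 mm, knob turned at least 1.19 rad (pointer at the red dot, nominal 1.31, stop 1.40) and sprung back up to within 3 mm of its top (value of joint tray below 0.005 m and value of joint lock_turn above 1.19 rad and value of joint lock_press below 0.003 m); the robot touches nothing.
It fails at once if the canister is knocked over or shoved more than 20 mm (distance of canister from where it was at the start of the episode above 0.02 m or angle between canister's own z axis and vertical above 0.5 rad).
It fails at once if the cup, tape dispenser, set square or stapler is moved more than 30 mm (distance of any of cup, dispenser, set_square, stapler from where it was at the start of the episode above 0.03 m).
It also fails if it takes over 51 s, if anything falls off the work surface, if the arm or the gripper's body presses on something with over 40 N, if the wrist force passes 120 N, or if a joint passes its speed limit or range.

ROBOT

A 6-joint arm with a two-finger parallel gripper is mounted at the origin on the work surface. World frame = base frame: x ahead of the robot, y to its left, z up, the work surface at z = 0. Lengths are in mm, angles in rad, forces in N, time in s.
With the tool pointing down it reaches from about 400 to 925 mm from the base axis. Payload 12.5 kg.
Tool frame: the origin (TCP) lies midway between the tips of the shut fingers; the grasp point (between the pads) lies 19 mm behind it; z points along the fingers, y is the line along which they close (so a half turn about z gives the same grasp; the last joint's range is limited). The gripper opens to 95 mm and grips with 3 to 60 N. Pads are 20 mm wide; open, the fingers measure 119 mm over their backs; the gripper's body (75 mm by 180 mm) begins 59 mm behind the grasp point.
Start: joints at [-1.417, 0.491, 1.559, -0, 1.092, -0.106], TCP at [160.577, -604.038, 214.661] pointing down, gripper open.
Joint ranges: [-3.1, 3.1], [-0.84, 2.19], [0.05, 2.79], [-1.13, 4.28], [0.06, 2.93], [-2.69, 2.69]. Speed limits (rad/s): [2.22, 2.22, 2.79, 3.14, 3.14, 3.14].

INTERFACE

Orientations are given as [roll, pitch, yaw] about the fixed x, y, z axes, in that order (R = Rz(yaw) Ry(pitch) Rx(roll)).
In Python, from cell import env gives the robot as it stands.
- The arm moves only by the shell command python3 -m inch 'ROWS'. ROWS is JSON, a list of rows, each a list of 7 numbers: the turn, a rotation vector about the tool's x, y, z in rad, then the shift along the tool's x, y, z in cm, then the closure, from -1 (fully open) to 1 (shut). A call has 1 to 20 rows; each row shifts and turns the commanded pose from where the row before left it, along the tool's axes as they then stand; what a row does not reach is not made up. A row lasts 1/8 s, in which the tool goes at most 62.5 mm and 10.7 degrees, less where a joint would pass 70% of its speed; a pose out of reach is approached as far as the arm can. A call with a gripper value outside its range is refused whole. The fingers move at their own pace and stop on an object; the grip force is fixed at half the most. Time passes only in rows, so rows that do not move let the fingers close. It gives the time, the measured TCP pose, the force, the opening and the grip force at its end, in the units of the state.
- env.state(): the state, without advancing time (a new reading comes with each control period).
- env.read_camera(name): name is "scene" or "side" or "wrist"; returns a dict with "img" (400x640x3 uint8, red, green, blue), "depth" (400x640 float32, mm along the optical axis (not along the pixel's ray), 0 where there is no reading), "fx", "fy", "cx", "cy" (pixels), "position" and "orientation" of the camera in the world. Camera axes: x right, y down, z forward; pixel columns grow to the right and rows downward; lengths in mm; the calibration is good to about 2 mm. A picture is of the moment at which its call begins.
- env.job_done(): hands the job in; it is judged then, once.
Trained networks look in a picture, given as the dict that the camera call returned (one of the last four; its "shot" number tells which), for a name from the list of things; names that differ only in an ending like _2 or _b are one class to them, and where a whole thing is asked for, a point or a joint stands for the part that bears it (a point fixed in the world has none). Each returns a list of dicts, best first, with "score" (0 to 1); they miss things now and then, are a little off and sometimes report something else, mostly with a low value. They report only what shows in the picture. A call takes as long as a camera call.
- env.find_in(picture, target): "centre" ([x, y, z] in mm, in the coordinates of the camera as it stood for that picture, good to about 4 mm: the middle of the surface that is visible of it).
- env.trace(picture, target): "mask" (400x640 bool, what is visible of it).
The state is a dict: "t": time; "joints": joint angles; "qvel": joint speeds; "tau": joint torques, N m; "eef_pos": TCP position; "tcp_rot": TCP orientation; "ft_force": force on the tool from outside, world axes, zero at the start; "moment": the same for the moment, N m; "opening": opening from 0.0 (shut) to 1.0 (fully open); "grip_force": force on a finger pad.
Only numpy, scipy, OpenCV 4.12 (cv2) and the standard library are available. Lean on these libraries where they do the work, as an engineer would, in place of code of your own. Each camera call takes 0.05 s, during which the arm holds its last target. There are 200 camera calls.

## Working session

There is one attempt and no reset: what is moved stays moved. The work goes in short steps, Python scripts to look and compute and a shell command to move; the robot and the scene stay as the last step left them, time stands still between calls to the robot, and variables do not carry over. Pictures are saved under pics/ and viewed, at most 10 in all, crops included, and the job is handed in when it is done.

```bash
mkdir -p pics; ls; cat > h.py <<'E'
import numpy as np, cv2
from scipy.spatial.transform import Rotation as R
from cell import env
def world(p,c): return R.from_euler('xyz',p['orientation']).apply(np.atleast_2d(c))+np.array(p['position'])
def cloud(p,m):
    v,u=np.nonzero(m&(p['depth']>0)); z=p['depth'][v,u]
    return world(p,np.c_[(u-p['cx'])*z/p['fx'],(v-p['cy'])*z/p['fy'],z])
def save(p,n): cv2.imwrite('pics/'+n,p['img'][:,:,::-1])
E
python3 - <<'E'
from h import *
np.set_printoptions(precision=1,suppress=True)
print(env.state())
for n in ('scene','side'):
    p=env.read_camera(n); save(p,n+'0.png'); print(n,p['position'],p['orientation'])
    for t in ('unit','tray_front','knob_grip','canister','cup','dispenser','set_square','stapler'):
        print(t,[(round(d['score'],2),world(p,d['centre'])[0]) for d in env.find_in(p,t)[:2]])
E
```

```text
pics
{'t': 0.0, 'joints': array([-1.4,  0.5,  1.6,  0. ,  1.1, -0.1]), 'qvel': array([-0., -0.,  0.,  0.,  0.,  0.]), 'tau': array([  0. , -61.3, -25.8,   0.1,   0. ,  -0. ]), 'eef_pos': array([ 160.6, -603.8,  214.1]), 'tcp_rot': array([-3.1, -0. ,  0.3]), 'ft_force': array([0.2, 0.4, 0.3]), 'moment': array([0., 0., 0.]), 'grip_force': 0.0, 'opening': 1.0003600567174695}
scene [1436.1   28.3  890.2] [-2.3 -0.   1.6]
unit [(0.84, array([773.2,  87.6, 152.4])), (0.64, array([647.7, 368. ,  32. ]))]
tray_front [(0.56, array([512.4, 137.7, 125.6]))]
knob_grip [(0.69, array([662.2,  93.9, 195.6]))]
canister [(0.68, array([760.6,   0.5, 210.7]))]
cup [(0.71, array([ 648.5, -372.2,   62.8]))]
dispenser [(0.95, array([647.8, 366.8,  33.1]))]
set_square [(0.71, array([435.3, 385.6,   6.3]))]
stapler [(0.56, array([ 476.5, -363.7,   47.1]))]
side [ 285.7  873.3 1154.5] [-2.4  0.  -2.8]
unit [(0.55, array([644.1, 137.7, 150.6]))]
tray_front [(0.94, array([536.9, 128.4,  98.4]))]
knob_grip [(0.9, array([644.6, 106.3, 207.1]))]
canister [(0.9, array([734.7,  14. , 210.7]))]
cup [(0.69, array([ 633.4, -358.9,   67.3]))]
dispenser [(0.83, array([604.4, 383.8,  24.4]))]
set_square [(0.66, array([432.4, 380.2,   6.8])), (0.37, array([ 631.2, -353.7,   66.2]))]
stapler [(0.7, array([650.6, 103.5, 207.3])), (0.64, array([ 442. , -371.8,   36.5]))]
```

View pics/scene0.png

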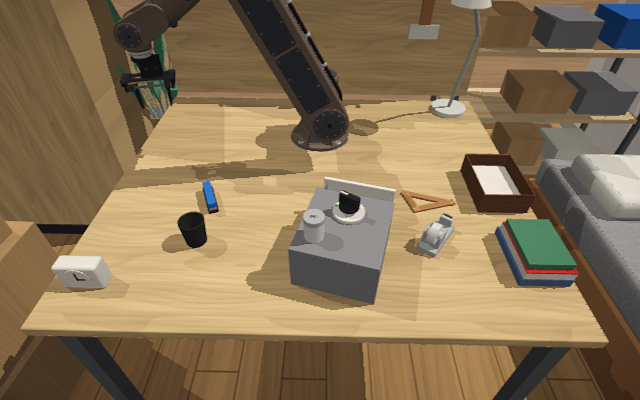

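View pics/side0.png

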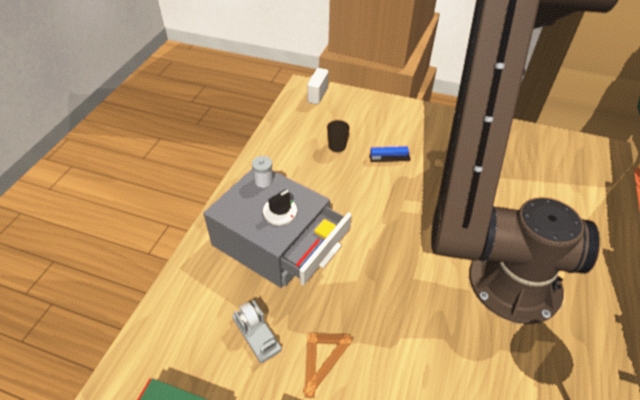

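```bash
python3 - <<'E'
from h import *
np.set_printoptions(precision=2,suppress=True)
for n in ('scene','side'):
    p=env.read_camera(n)
    W=cloud(p,np.ones((400,640),bool))
    near=(np.hypot(W[:,0]-690,W[:,1]-90)<260)
    W=W[near]
    top=W[abs(W[:,2]-151)<5]
    (c,s,a)=cv2.minAreaRect(top[:,:2].astype(np.float32)); print(n,'top z',np.median(top[:,2]),c,s,a)
    k=W[(W[:,2]>200)&(W[:,2]<235)&(np.hypot(W[:,0]-655,W[:,1]-100)<60)]
    kt=k[k[:,2]>np.percentile(k[:,2],90)-5]
    print('knob',len(kt),kt.mean(0),kt[:,2].max(),cv2.minAreaRect(kt[:,:2].astype(np.float32)))
    for t in ('tray_front','knob_grip','canister'):
        d=env.trace(p,t)
        if d:
            C=cloud(p,d[0]['mask']); print(t,d[0]['score'],len(C),np.percentile(C,[2,50,98],axis=0).ravel())
            if t=='tray_front':
                f=C[(C[:,2]>95)&(C[:,2]<145)]; print(' front',np.percentile(f,[2,50,98],axis=0).ravel(),cv2.minAreaRect(f[:,:2].astype(np.float32)))
E
```

```text
scene top z 151.0523590049612 (700.1893310546875, 85.28245544433594) (240.7557373046875, 263.4496154785156) 75.1770248413086
knob 119 [657.33  97.24 218.45] 222.28721190053398 ((656.4904174804688, 97.07393646240234), (59.42176055908203, 22.93624496459961), 55.640098571777344)
tray_front 0.89 856 [484.09  32.16  98.34 512.55 142.03 124.45 541.78 238.12 143.08]
 front [484.07  32.15  98.41 512.39 141.64 124.41 540.93 238.17 142.66] ((518.1051025390625, 132.34751892089844), (227.13401794433594, 42.584720611572266), 73.13334655761719)
knob_grip 0.89 384 [645.23  69.13 179.12 666.06  93.63 199.62 684.03 122.52 220.43]
canister 0.96 685 [643.34 -23.96 150.88 762.8    2.83 210.16 773.22  28.21 231.43]
side top z 151.3066027665622 (662.0859375, 92.68579864501953) (244.2315216064453, 335.9381408691406) 74.6761474609375
knob 133 [652.77  96.15 219.34] 223.83742999351796 ((653.2343139648438, 95.46187591552734), (60.41610336303711, 22.523412704467773), 54.99391555786133)
tray_front 0.66 2798 [477.15  15.46  84.2  536.69 127.67  95.41 603.39 242.98 143.31]
 front [475.63  15.04  95.46 521.04 125.76 115.73 591.43 244.63 143.73] ((535.1431274414062, 129.2456817626953), (231.95181274414062, 103.09127044677734), 80.6316909790039)
knob_grip 0.93 408 [626.47  75.08 179.26 647.3  104.42 200.88 672.45 123.55 221.87]
canister 0.8 568 [716.53 -26.92 150.96 736.78  13.91 211.68 768.56  27.32 230.31]
```

Both pictures agree with the networks: the unit sits in the middle, with the knob at about (280,202) and the tray about 70 mm open at (325,250) in the side view. The canister is behind the knob, and the path to the front is clear. Next I work out the exact frame and the tray opening.

```bash
python3 - <<'E'
from h import *
np.set_printoptions(precision=3,suppress=True)
s=env.state(); print(s['eef_pos'],s['tcp_rot'])
p=env.read_camera('scene'); W=cloud(p,np.ones((400,640),bool))
yaw=-np.radians(14.9); c=np.array([700,85.3]); M=np.array([[np.cos(yaw),-np.sin(yaw)],[np.sin(yaw),np.cos(yaw)]])
L=(W[:,:2]-c)@M
top=abs(W[:,2]-151)<4; t=top&(abs(L)<160).all(1); print('top',np.percentile(L[t],[.5,99.5],axis=0))
f=(abs(L[:,0]+200)<100)&(abs(L[:,1])<130)&(abs(W[:,2]-140)<4)&(L[:,0]<-140); print('edge',f.sum(),np.percentile(L[f],[2,50,98],axis=0))
for lo,hi in((-110,-60),(60,110)):
    g=f&(L[:,1]>lo)&(L[:,1]<hi); print(np.percentile(L[g,0],[5,50,95]))
def w(x,y): return c+M@[x,y]
for x in(-300,-250,-142): print(x,w(x,0))
print('knob',w(-45,0))
E
```

```text
[ 160.581 -604.055  214.672] [ 3.141 -0.     0.26 ]
top [[-129.195 -118.203]
 [ 128.941  119.146]]
edge 244 [[-205.994 -108.469]
 [-196.891    3.961]
 [-190.778  110.615]]
[-205.511 -197.176 -192.592]
[-204.108 -195.154 -191.493]
-300 [410.087 162.44 ]
-250 [458.406 149.583]
-142 [562.775 121.813]
knob [656.513  96.871]
```

```bash
python3 -m inch '[[0,0,0,4.25,-3.57,-0.5,1],[0,0,0,4.25,-3.57,-0.5,1],[0,0,0,4.25,-3.57,-0.5,1],[0,0,0,4.25,-3.57,-0.5,1],[0,0,0,4.25,-3.57,-0.5,1],[0,0,0,4.25,-3.57,-0.5,1],[0,0,0,4.25,-3.57,-0.5,1],[0,0,0,4.25,-3.57,-0.5,1],[0,0,0,4.25,-3.57,-0.5,1],[0,0,0,4.25,-3.57,-0.5,1],[0,0,0,0.93,-4.92,0,1],[0,0,0,0.93,-4.92,0,1],[0,0,0,0.93,-4.92,0,1],[0,0,0,0.93,-4.92,0,1],[0,0,0,0.93,-4.92,0,1],[0,0,0,0.93,-4.92,0,1],[0,0,0.173,0,0,0,1],[0,0,0.173,0,0,0,1],[0,0,0.174,0,0,0,1],[0,0,0,0,0,0,1]]'; python3 -c "
from h import *;print(env.state())"
```

```text
t: 3.85
eef_pos: [457.7, 149.8, 264.7]
tcp_rot: [3.142, -0.0, -0.259]
ft_force: [0.5, -0.6, -0.6]
opening: 0.003
grip_force: 0.0
{'t': 3.85, 'joints': array([ 1.79131084e-01,  2.31390790e-01,  1.82902581e+00, -1.21163782e-04,
        1.08102061e+00,  2.00896319e+00]), 'qvel': array([-3.00413438e-03, -6.39398407e-04, -6.36735570e-05,  5.90696364e-04,
       -2.18079710e-03, -9.63199205e-02]), 'tau': array([ 7.05026463e-02, -4.30007064e+01, -2.57919592e+01, -1.48096791e-03,
       -8.89747054e-02,  1.51980735e+00]), 'eef_pos': array([457.68669123, 149.81631679, 264.66906778]), 'tcp_rot': array([ 3.14156178e+00, -1.86122587e-04, -2.58978786e-01]), 'ft_force': array([ 0.45028991, -0.58184811, -0.63343252]), 'moment': array([0.04788568, 0.00293527, 0.07634474]), 'grip_force': 0.0, 'opening': 0.003277632991140671}
```

```bash
python3 -m inch '[[0,0,0,0,0,4,1],[0,0,0,0,0,4,1],[0,0,0,0,0,4,1],[0,0,0,0,0,4,1],[0,0,0,0,0,0,1],[0,0,0,1,0,0,1],[0,0,0,1,0,0,1],[0,0,0,1,0,0,1],[0,0,0,1,0,0,1],[0,0,0,1,0,0,1],[0,0,0,1,0,0,1],[0,0,0,1,0,0,1],[0,0,0,1,0,0,1],[0,0,0,0.5,0,0,1],[0,0,0,0,0,0,1]]'
```

```text
t: 5.72
eef_pos: [540.3, 127.8, 104.5]
tcp_rot: [-3.142, -0.001, -0.26]
ft_force: [0.1, -0.1, 0.1]
opening: 0.003
grip_force: 0.0
```

```bash
python3 - <<'E'
from h import *
p=env.read_camera('side'); i=p['img'][160:320,180:400]; cv2.imwrite('pics/push.png',cv2.resize(i,None,fx=3,fy=3)[:,:,::-1])
E
```

```text
(no output)
```

View pics/push.png

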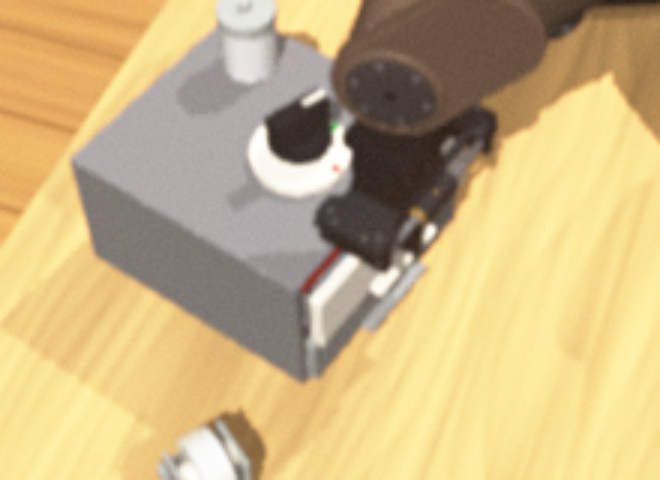

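The tray is almost shut, with a small gap left at about (330,275). The pointer at (315,98) is at the green dot. I keep pushing gently until the stop.

```bash
python3 -m inch '[[0,0,0,0.4,0,0,1],[0,0,0,0.4,0,0,1],[0,0,0,0.3,0,0,1],[0,0,0,0,0,0,1]]'; python3 -m inch '[[0,0,0,0.2,0,0,1],[0,0,0,0,0,0,1]]';
```

```text
t: 6.28
eef_pos: [550.5, 125.1, 104.5]
tcp_rot: [3.141, 0.0, -0.26]
ft_force: [-2.4, 0.7, 0.3]
opening: 0.005
grip_force: 1.1
t: 6.52
eef_pos: [550.5, 125.0, 104.5]
tcp_rot: [3.141, 0.004, -0.26]
ft_force: [-11.8, 5.0, 5.3]
opening: 0.003
grip_force: 6.3
```

The tray is at its hard stop: the force rose to 13 N with no further motion. I back off and go above the knob, turned to straddle the bar.

```bash
python3 -m inch '[[0,0,0,-1.5,0,0,1],[0,0,0,-1.7,0,0,1],[0,0,0,0,0,-4,1],[0,0,0,0,0,-5,0],[0,0,0,0,0,-5,-1],[0,0,0,0,0,-5,-1],[0,0,0,4.67,0,0,-1],[0,0,0,4.67,0,0,-1],[0,0,0,4.67,0,0,-1],[0,0,-0.174,0,0,0,-1],[0,0,-0.174,0,0,0,-1],[0,0,-0.174,0,0,0,-1],[0,0,-0.174,0,0,0,-1],[0,0,-0.174,0,0,0,-1],[0,0,-0.174,0,0,0,-1],[0,0,-0.176,0,0,0,-1],[0,0,0,0,0,0,-1]]'
python3 - <<'E'
from h import *
np.set_printoptions(precision=2,suppress=True)
p=env.read_camera('wrist'); save(p,'wrist.png')
W=cloud(p,np.ones((400,640),bool))
k=W[(W[:,2]>212)&(W[:,2]<225)&(np.hypot(W[:,0]-656,W[:,1]-97)<45)]
print(len(k),k.mean(0) if len(k) else 0, cv2.minAreaRect(k[:,:2].astype(np.float32)) if len(k)>3 else 0)
p=env.read_camera('scene');W=cloud(p,np.ones((400,640),bool))
yaw=-np.radians(14.9); M=np.array([[np.cos(yaw),-np.sin(yaw)],[np.sin(yaw),np.cos(yaw)]]);L=(W[:,:2]-[700,85.3])@M
f=(abs(L[:,0]+200)<70)&(abs(L[:,1])<120)&(abs(W[:,2]-140)<4);print('tray edge',f.sum(),np.percentile(L[f,0],[5,50]) if f.any() else 0)
E
```

```text
t: 8.65
eef_pos: [656.4, 97.0, 294.6]
tcp_rot: [3.141, -0.0, 0.959]
ft_force: [-0.1, 0.3, -0.4]
opening: 0.996
grip_force: 0.0
1373 [655.44  97.69 217.32] ((654.5465087890625, 96.367431640625), (59.53508758544922, 19.97243309020996), 58.05392074584961)
tray edge 5 [-145.11 -143.66]
```

View pics/wrist.png

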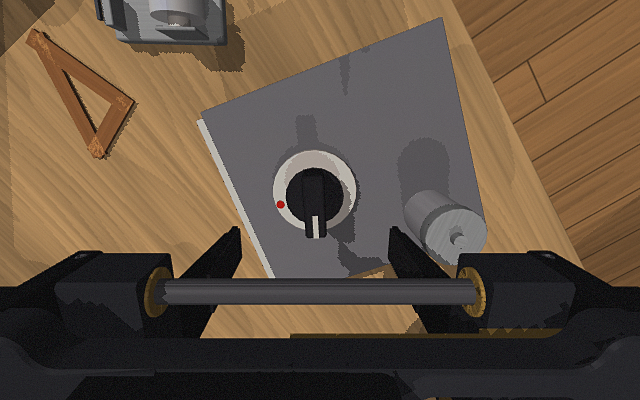

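The wrist view shows the tray shut and the bar vertical in the image at about (315,200), with the pointer down at (315,225) and the red dot at (281,205). The fingers straddle the bar and the canister at (445,225) is clear. I correct the yaw slightly, then descend and grip.

```bash
python3 -m inch '[[0,0,-0.06,0,0,0,-1],[0,0,0,0,0,3.5,-1],[0,0,0,0,0,3.5,-1],[0,0,0,0,0,3.5,-1],[0,0,0,0,0,0,0.3],[0,0,0,0,0,0,1],[0,0,0,0,0,0,1],[0,0,0,0,0,0,1],[0,0,0,0,0,0,1],[0,0,0,0,0,0,1]]'
```

```text
t: 10.0
eef_pos: [656.9, 96.8, 189.8]
tcp_rot: [3.141, -0.0, 1.02]
ft_force: [0.2, -0.3, -0.3]
opening: 0.423
grip_force: 0.0
```

```bash
python3 -m inch '[[0,0,0,0,0,0,1],[0,0,0,0,0,0,1],[0,0,0,0,0,0,1],[0,0,0,0,0,0,1],[0,0,0,0,0,0,1],[0,0,0,0,0,0,1]]'
```

```text
t: 10.75
eef_pos: [656.3, 97.1, 189.6]
tcp_rot: [-3.14, 0.0, 1.02]
ft_force: [-4.3, 2.5, 2.9]
opening: 0.208
grip_force: 30.0
```

```bash
python3 -m inch '[[0,0,0,0,0,0.3,1],[0,0,0,0,0,0.3,1],[0,0,0,0,0,0.3,1],[0,0,0,0,0,0.1,1],[0,0,0,0,0,0,1],[0,0,0,0,0,0,1]]'
```

```text
t: 11.5
eef_pos: [656.4, 97.1, 180.2]
tcp_rot: [-3.141, 0.0, 1.02]
ft_force: [-6.1, 1.7, 7.7]
opening: 0.21
grip_force: 30.0
```

```bash
python3 -m inch '[[0,0,0.1,0,0,0.03,1],[0,0,0.1,0,0,0,1],[0,0,0.1,0,0,0,1],[0,0,0.1,0,0,0,1],[0,0,0,0,0,0,1]]'
```

```text
t: 12.12
eef_pos: [656.8, 96.6, 180.1]
tcp_rot: [3.141, -0.0, 0.618]
ft_force: [-5.3, -0.2, 7.1]
opening: 0.21
grip_force: 30.0
```

```bash
python3 -m inch '[[0,0,0.1,0,0,0,1],[0,0,0.1,0,0,0,1],[0,0,0.1,0,0,0,1],[0,0,0.1,0,0,0,1],[0,0,0.1,0,0,0,1],[0,0,0.1,0,0,0,1],[0,0,0.1,0,0,0,1],[0,0,0.1,0,0,0,1],[0,0,0.1,0,0,0,1],[0,0,0.02,0,0,0,1],[0,0,0,0,0,0,1]]'; python3 - <<'E'
from h import *
s=env.state();print(s['moment'])
p=env.read_camera('wrist'); save(p,'wrist2.png')
E
```

```text
t: 13.5
eef_pos: [656.9, 95.3, 180.1]
tcp_rot: [3.139, -0.001, -0.3]
ft_force: [-4.5, -7.1, 6.7]
opening: 0.207
grip_force: 30.0
[-1.40758134  0.9221643   0.0169    ]
```

View pics/wrist2.png

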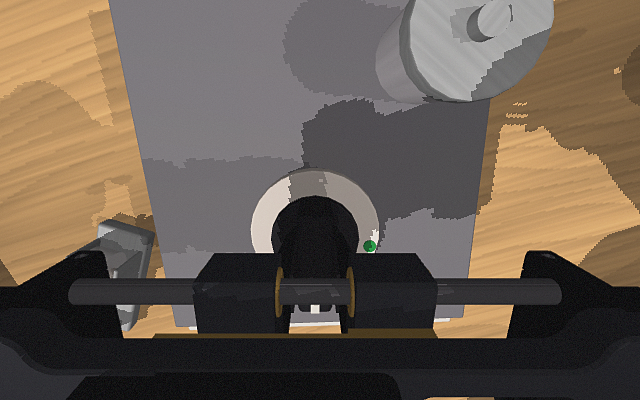

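The knob followed the turn: the pointer is at the front (315,308) and the moment shows no stop. Now I let it rise while still gripped.

```bash
python3 -m inch '[[0,0,0,0,0,-0.3,1],[0,0,0,0,0,-0.3,1],[0,0,0,0,0,-0.2,1],[0,0,0,0,0,-0.1,1],[0,0,0,0,0,0,1]]'
```

```text
t: 14.18
eef_pos: [656.9, 95.3, 188.6]
tcp_rot: [3.139, -0.001, -0.3]
ft_force: [-2.9, -6.3, 3.3]
opening: 0.207
grip_force: 30.0
```

It rose freely, so the knob is in the locked notch. I release and lift off.

```bash
python3 -m inch '[[0,0,0,0,0,0,0.3],[0,0,0,0,0,0,-0.3],[0,0,0,0,0,0,-0.6],[0,0,0,0,0,0,-0.6],[0,0,0,0,0,0,-0.6],[0,0,0,0,0,-3,-0.6],[0,0,0,0,0,-4,-0.6],[0,0,0,0,0,-4,-0.6],[0,0,0,-4,0,0,-0.6],[0,0,0,-4,0,0,-0.6],[0,0,0,0,0,0,-0.6]]'
python3 - <<'E'
from h import *
np.set_printoptions(precision=2,suppress=True)
p=env.read_camera('wrist'); save(p,'wrist3.png'); W=cloud(p,np.ones((400,640),bool))
k=W[(W[:,2]>205)&(W[:,2]<225)&(np.hypot(W[:,0]-656,W[:,1]-97)<45)]
print(len(k),k.mean(0) if len(k) else 0, cv2.minAreaRect(k[:,:2].astype(np.float32)) if len(k)>3 else 0)
E
```

```text
t: 15.55
eef_pos: [578.7, 121.2, 299.2]
tcp_rot: [-3.141, -0.001, -0.299]
ft_force: [0.3, -0.3, 0.6]
opening: 0.801
grip_force: 0.0
1737 [655.29  95.77 217.27] ((654.4141845703125, 95.97845458984375), (19.999683380126953, 59.28314208984375), 72.73555755615234)
```

View pics/wrist3.png

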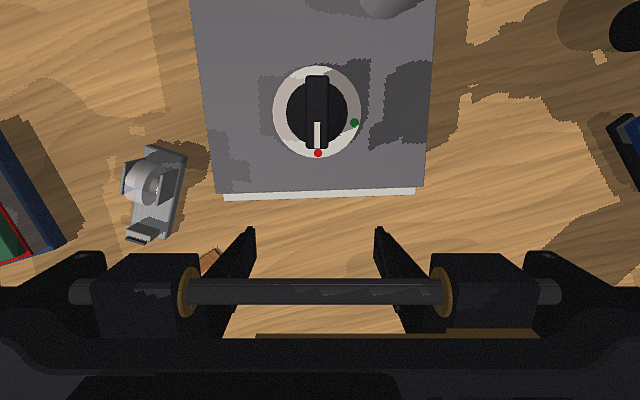

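The pointer at (317,135) stands at the red dot at (318,153). The knob top is at 217 mm, the same as at the start, so it is up; it turned about 75°. The tray is shut and the robot is clear.

```bash
python3 -c "
from cell import env;print(env.job_done())"
```

```text
the job is handed in; nothing more can be done
None
```

I handed the job in with the tray pushed to its hard stop, the knob turned so its pointer stands at the red dot and sprung back up, and the arm clear; the hand-in returned no verdict.

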